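# Snap the lever-arch file shut and close its cover

### The job

Close up the lever-arch file lying open on the desk, using only pushes of the fingers: first flip its standing steel lever over until it snaps down flat and locks the arches, then push the file's cover over and press it fully shut. Do not lift the file or shove it about, and leave the other things on the desk where they are.

Things in the scene. Friction and masses are not known exactly. Their poses are not given: they have to be found in the camera images.
- file: Open lever-arch file, loose, 1.5 to 2.3 kg. Back board 240 (x) x 200 (y) x 4 mm, flat on the desk; origin under its centre, x along the spine, z up. Spine: wall 74 mm high at y = -104 to -100. Filed cards, 12 mm thick, at y = +26 to +94. Steel arches at x = -90 and -10, y = -17 to +37, top 48 mm above the desk when shut; open, they lean 0.44 rad towards the spine, top 61 mm up.
- file_lever (a joint): Steel arch lever, rad, swinging in the file's x-z plane. 0 (start) = standing just past vertical, leaning 0.18 rad to -x, arches open; grows as it is flipped over to +x; 1.75 = flat along the file's +x, locked, arches shut. An over-centre spring drives it to the nearer end: dead centre at 0.9; at either end it resists with about 2.5 N at the lever's end.
- lever_pivot (a point): The lever's pivot, fixed in the file at x = +44, y = 0, z = +17 mm of the file's frame; the pivot axis runs along the file's y.
- lever_end (a point): Centre of the thumb roll at the lever's end, 72 mm from the pivot; the roll is 12 mm in diameter and 20 mm wide along the file's y; the lever's blade below it is 14 mm wide and 3 mm thick. Moves with the lever; its axes equal the file's when the lever is flat.
- file_cover (a joint): Angle of the file's cover, rad: 0 = shut, level on top of the spine; 1.57 = upright; at the start 1.6 to 1.95, leaning outwards (to the file's -y). The hinge is stiff (0.32 N m of friction): the cover stays at any angle and must be pushed all the way (2 to 4 N near its free edge).
- cover_hinge (a point): Middle of the cover's hinge line, at x = 0, y = -102, z = +75 mm of the file's frame; the hinge line runs along the file's x.
- cover_edge (a point): Middle of the cover's free edge, on its outer face, 204 mm from the hinge. The cover is a charcoal board, 240 mm along the hinge, 4 mm thick; its outer face is 4 mm outside the hinge line and, when shut, is the level top, 79 mm above the desk. The point's y axis points from hinge to free edge, z out of the outer face.
- mug: Bystander: white ceramic mug, 76 mm across, 90 mm high. Origin at the centre of its underside.
- paperweight: Bystander: round glass paperweight, 68 mm across, 36 mm high. Origin at the centre of its underside.
- ink_bottle: Bystander: small glass ink jar with a black cap, 48 mm across, 60 mm high. Origin at the centre of its underside.
- stapler: Bystander: black desk stapler, 140 x 36 x 47 mm. Origin at the centre of its underside.
- notebook: Bystander: brown leather notebook, 200 x 140 x 22 mm, lying flat. Origin at the centre of its underside.
- knot: Bystander: dark metal knot ornament on an 80 mm square foot, about 130 mm wide and 76 mm high. Origin at the centre of its underside.

How it is judged:
By the outcome, as a careful person would: the job done as asked, in the order asked, and still so for the second after the job is handed in, with the robot touching nothing.
It also fails if it takes over 53 s, if anything falls off the work surface, if the arm or the gripper's body presses on something with over 40 N, if the wrist force passes 120 N, or if a joint passes its speed limit or range.

### The arm

A 7-joint arm with a two-finger parallel gripper is mounted at the origin on the work surface. World frame = base frame: x ahead of the robot, y to its left, z up, the work surface at z = 0. Lengths are in m, angles in degrees, forces in N, time in s.
With the tool pointing down it reaches from about 0.425 to 0.875 m from the base axis. Payload 4.7 kg.
Tool frame: the origin (TCP) lies midway between the tips of the shut fingers; the grasp point (between the pads) lies env.grip_point_offset behind it (env.grip_point_offset is the distance from the TCP to the grasp point, in m); z points along the fingers, y is the line along which they close (so a half turn about z gives the same grasp; the last joint's range is limited). The gripper opens to 87 mm and grips with 3 to 60 N. Pads are 19 mm wide; open, the fingers measure 117 mm over their backs; the gripper's body (75 mm by 190 mm) begins 51 mm behind the grasp point.
Start: joints at [76.725, 18.392, -4.016, 83.108, 1.295, 78.541, -3.26], TCP at [0.158, -0.63, 0.197] pointing down, gripper open.
Joint ranges: [-163.93, 163.93], [-17.29, 119.83], [-79.2, 71.16], [3.27, 140.29], [-89.18, 269.18], [5.43, 117.66], [-154.24, 154.24]. Speed limits (degrees/s): [147.25, 147.25, 180, 180, 180, 180, 180].

### API

Orientations are given as [roll, pitch, yaw] about the fixed x, y, z axes, in that order (R = Rz(yaw) Ry(pitch) Rx(roll)).
In Python, from cell import env gives the robot as it stands.
- The arm moves only by the shell command python3 -m creep 'ROWS' [FORCE]. ROWS is a JSON object of lists of equal length, an entry for each row: "translation": the shift along the tool's x, y, z in units of 0.08 m (1.0 is 0.08 m), a list of three; "turn": the turn, a rotation vector about the tool's x, y, z in units of 180 degrees (1.0 is 180 degrees), a list of three; "grip": the opening, from 0 (shut) to 1 (fully open). In form: {"translation": [[x, y, z], ...], "turn": [[ax, ay, az], ...], "grip": [grip, ...]}. A call has 1 to 5 rows; each row shifts and turns the commanded pose from where the row before left it, along the tool's axes as they then stand; what a row does not reach is not made up. A row lasts 1/8 s, in which the tool goes at most 62.5 mm and 10.7 degrees, less where a joint would pass 70% of its speed; a pose out of reach is approached as far as the arm can. A call with a number of a shift or a turn outside -1 to 1 is refused whole. A call with a gripper value outside its range is refused whole. The fingers move at their own pace and stop on an object; FORCE is the grip in N (left out, the last holds). Time passes only in rows, so rows that do not move let the fingers close. It gives the time, the measured TCP pose, the force, the opening and the grip force at its end, in the units of the state.
- env.get_obs(): the state, without advancing time (a new reading comes with each control period).
- env.read_camera(name): name is "scene" or "top" or "wrist"; returns a dict with "frame" (384x512x3 uint8, red, green, blue), "z_map" (384x512 float32, m along the optical axis (not along the pixel's ray), 0 where there is no reading), "K" (3x3 intrinsics, pixels), "rvec" (rotation vector, rad) and "tvec" (3), from world to camera coordinates, as OpenCV has them. Camera axes: x right, y down, z forward; pixel columns grow to the right and rows downward; lengths in m; the calibration is good to about 2 mm. A picture is of the moment at which its call begins.
- env.sign_off(): hands the job in; it is judged then, once.
The state is a dict: "time_s": time; "qpos": joint angles; "joint_velocities": joint speeds; "effort": joint torques, N m; "tool_pos": TCP position; "tool_rot": TCP orientation; "force": force on the tool from outside, world axes, zero at the start; "wrist_torque": the same for the moment, N m; "grip_width": finger opening in m; "grasp_force": force on a finger pad.
Only numpy, scipy, OpenCV 4.12 (cv2) and the standard library are available. Lean on these libraries where they do the work, as an engineer would, in place of code of your own. Each camera call takes 0.05 s, during which the arm holds its last target. There are 200 camera calls.

## Working session

There is one attempt and no reset: what is moved stays moved. The work goes in short steps, Python scripts to look and compute and a shell command to move; the robot and the scene stay as the last step left them, time stands still between calls to the robot, and variables do not carry over. Pictures are saved under pics/ and viewed, at most 10 in all, crops included, and the job is handed in when it is done.

```bash
mkdir -p pics
cat > h.py <<'E'
import numpy as np, cv2
from scipy.spatial.transform import Rotation as Ro
from cell import env
def cloud(c):
    R=cv2.Rodrigues(np.array(c["rvec"],float))[0]; t=np.array(c["tvec"],float).ravel()
    z=c["z_map"]; K=c["K"]; v,u=np.mgrid[:z.shape[0],:z.shape[1]]
    P=np.stack([(u-K[0,2])/K[0,0]*z,(v-K[1,2])/K[1,1]*z,z],-1)
    W=(P-t)@R; W[z==0]=np.nan
    return W
E
python3 - <<'E'
from h import *
for n in("scene","top"):
    c=env.read_camera(n); cv2.imwrite(f"pics/{n}0.png",c["frame"][...,::-1]); np.savez(f"{n}0.npz",**{k:np.array(v) for k,v in c.items()})
    R=cv2.Rodrigues(np.array(c["rvec"],float))[0]; print(n,-R.T@np.array(c["tvec"]).ravel(), R[2])
print(env.get_obs(), env.grip_point_offset)
E
```

```text
scene [1.25109234 0.25345647 0.80270367] [-0.65450047 -0.27994854 -0.70232325]
top [ 0.53460616 -0.0511509   1.24556467] [ 0.04318352  0.01029008 -0.99901416]
{'time_s': 0.1, 'qpos': array([76.72609866, 18.43413024, -4.0177903 , 83.16732951,  1.29341227,
       78.54180987, -3.25979153]), 'joint_velocities': array([ 0.04162731, -0.14324784, -0.04784079, -0.13995145,  0.01368264,
       -0.05780438, -0.02415182]), 'effort': array([-2.09944765e-04, -4.92569840e+01, -4.05855132e-01, -3.13401318e+01,
       -6.41035382e-02,  3.93830391e-02,  7.17072635e-05]), 'tool_pos': array([ 0.15800133, -0.62994584,  0.19588407]), 'tool_rot': array([-1.79901885e+02,  3.22725218e-03,  1.40855210e+01]), 'force': array([ 0.02354214, -0.18906864,  0.47671679]), 'wrist_torque': array([ 0.00911913, -0.03786417, -0.02164128]), 'grasp_force': 0.0, 'grip_width': 0.08700719226053705} 0.0187
```

View pics/scene0.png

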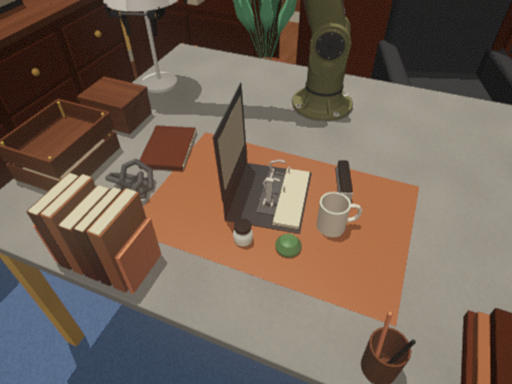

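View pics/top0.png

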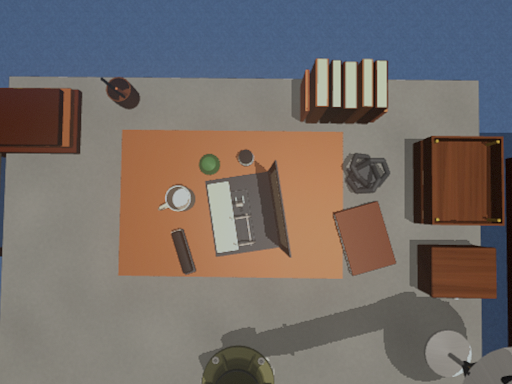

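The scene view shows the open file at about (265,190), with its cover standing on the left and the lever at (268,185). In the top view the file is centred near (245,213), with the cards on the left, the cover at (280,210) and the lever roll near (239,197). File +x is roughly world +x. Next I'll measure from depth.

Run:
```python
from h import *
c=dict(np.load("top0.npz")); W=cloud(c); s=dict(np.load("scene0.npz")); S=cloud(s)
f=c["frame"].astype(int); 
# desk check
print("desk z", np.nanmedian(W[300:320,100:200,2]), np.nanmedian(W[230:260,140:160,2]))
# cards: light pixels
m=(f.min(-1)>120)&(W[...,2]<0.05); m[:, :200]=0; m[:,250:]=0; m[:160]=0; m[270:]=0
n,l,st,_=cv2.connectedComponentsWithStats(m.astype(np.uint8)); k=1+np.argmax(st[1:,4]); m=l==k
P=W[m]; print("cards n",m.sum(),"z",np.nanmedian(P[:,2])); r=cv2.minAreaRect(P[:,:2].astype(np.float32)); print("cards rect",r)
# cover: above z .085 around
m=(W[...,2]>0.085)&(np.arange(512)[None]>255)&(np.arange(512)[None]<300)&(np.arange(384)[:,None]>150)&(np.arange(384)[:,None]<265)
P=W[m]; print("cover top",len(P),P.min(0),P.max(0))
# scene cover plane
B=(abs(S[...,0]-.5)<.25)&(abs(S[...,1]+.1)<.2)
m=B&(S[...,2]>0.1); P=S[m]; print("scene cover n",len(P),P.min(0),P.max(0))
P=P[~np.isnan(P).any(1)]
for _ in range(4):
    c0=P.mean(0); n_=np.linalg.svd(P-c0,full_matrices=False)[2][2]; d=abs((P-c0)@n_); P=P[d<max(.003,2*np.median(d))]
print("plane",c0,n_,len(P), "angle",np.degrees(np.arctan2(n_[1],n_[0])),np.degrees(np.arcsin(n_[2])))
# hi things near lever in top
for nm,C,I in(("top",W,c),("scene",S,s)):
    m=(abs(C[...,0]-.53)<.15)&(abs(C[...,1]-.0)<.1)&(C[...,2]>.035)
    v,u=np.where(m); 
    for a in range(len(v)):
        p=C[v[a],u[a]]
        if p[2]>0.05 and p[1]>-.075: print(nm,u[a],v[a],p.round(4),I["frame"][v[a],u[a]])
```

```text
desk z -0.0006122220429538806 -7.958080480757165e-05
cards n 1568 z 0.015114400872643763
cards rect ((0.5087319612503052, 0.055970095098018646), (0.21773657202720642, 0.06978026032447815), 9.239936828613281)
cover top 765 [ 0.41730858 -0.13311743  0.08651103] [ 0.65380626 -0.08480733  0.28338604]
scene cover n 1972 [ 0.41335089 -0.13322748  0.10014987] [ 0.65617892 -0.08503161  0.28175716]
plane [ 0.54951511 -0.10649616  0.19840588] [-0.16012507  0.98612839  0.04371224] 1931 angle 99.22304822616358 2.5053253703973537
top 239 160 [0.679  0.0042 0.0601] [128 121 108]
top 240 160 [0.6794 0.0013 0.0575] [86 78 70]
top 241 160 [ 0.6794 -0.0017  0.0571] [77 64 58]
top 242 160 [ 0.6791 -0.0048  0.0598] [80 68 62]
top 243 160 [ 0.6791 -0.0079  0.0604] [79 67 61]
top 244 160 [ 0.6793 -0.0108  0.0591] [81 68 61]
top 245 160 [ 0.6796 -0.0138  0.0573] [80 68 61]
top 246 160 [ 0.6793 -0.0169  0.0594] [81 70 62]
top 247 160 [ 0.6791 -0.0199  0.0618] [81 70 62]
top 248 160 [ 0.6793 -0.0229  0.0602] [80 68 60]
top 249 160 [ 0.6787 -0.026   0.0651] [80 67 62]
top 250 160 [ 0.6793 -0.0289  0.0605] [77
[... 12658 characters left out ...]
771 -0.0133  0.0614] [68 55 47]
scene 246 220 [ 0.6739 -0.012   0.0586] [67 54 46]
scene 247 220 [ 0.6738 -0.0093  0.0596] [70 56 50]
scene 248 220 [ 0.6724 -0.0072  0.0591] [73 61 56]
scene 243 221 [ 0.6793 -0.0178  0.0581] [67 55 47]
scene 245 221 [ 0.6787 -0.0126  0.0598] [71 57 47]
scene 246 221 [ 0.6773 -0.0105  0.0591] [68 52 45]
scene 247 221 [ 0.6758 -0.0085  0.0583] [67 53 45]
scene 248 221 [ 0.6761 -0.0056  0.06  ] [69 53 45]
scene 249 221 [ 0.6731 -0.0042  0.0574] [73 59 51]
scene 248 222 [ 0.677  -0.0053  0.0573] [69 56 46]
scene 249 222 [ 0.6774 -0.0024  0.059 ] [65 55 49]
scene 250 222 [ 6.759e-01 -3.000e-04  5.840e-02] [77 65 58]
scene 250 223 [0.6788 0.0009 0.0582] [73 61 54]
```

File pose from the cards and cover plane: yaw about 9.2°, origin about (0.517, -0.004). The roll at (0.547, 0.001, top 0.094) agrees with the 94 mm expected. Cover angle is about 1.61 rad. First I'll lift, shut the fingers, and turn so that tool x lies along file y and tool y along file x.

```bash
cat >> h.py <<'E'
O=np.array([.517,-.004]); A=np.radians(9.2)
def st():
    o=env.get_obs(); d=o["tool_pos"][:2]-O; c,s=np.cos(A),np.sin(A)
    print("t %.2f file xyz mm"%o["time_s"],np.round([1e3*(c*d[0]+s*d[1]),1e3*(-s*d[0]+c*d[1]),1e3*o["tool_pos"][2]],1),"rot",o["tool_rot"].round(1),"F",o["force"].round(1),"q",o["qpos"].round(0),"g",round(o["grip_width"],3))
E
python3 -m creep '{"translation":[[0,0,-0.6],[0,0,-0.6],[0,0,-0.6],[0,0,-0.6],[0,0,-0.1]],"turn":[[0,0,-0.0526],[0,0,-0.0526],[0,0,-0.0526],[0,0,-0.0526],[0,0,-0.0526]],"grip":[0,0,0,0,0]}'
python3 -m creep '{"translation":[[0,0,0],[0,0,0],[0,0,0],[0,0,0],[0,0,0]],"turn":[[0,0,-0.0526],[0,0,-0.0526],[0,0,-0.0526],[0,0,-0.0526],[0,0,0]],"grip":[0,0,0,0,0]}'
python3 -c "from h import *;st()"
```

```text
time_s: 0.72
tool_pos: [0.1585, -0.6314, 0.401]
tool_rot: [179.8, 0.2, 61.7]
force: [-1.1, 0.1, -0.8]
grip_width: 0.0448
grasp_force: 0.0
time_s: 1.35
tool_pos: [0.158, -0.6304, 0.3963]
tool_rot: [-180.0, -0.1, 99.2]
force: [-0.4, 0.9, -0.8]
grip_width: 0.0013
grasp_force: 0.0
t 1.35 file xyz mm [-454.5 -560.9  396.3] rot [-1.80e+02 -1.00e-01  9.92e+01] F [-0.4  0.9 -0.8] q [ 83.  19. -14.  61.   5. 101.  80.] g 0.001
```

```bash
python3 -m creep '{"translation":[[0.467,0.379,0],[0.467,0.379,0],[0.467,0.379,0],[0.467,0.379,0],[0.467,0.379,0]],"turn":[[0,0,0],[0,0,0],[0,0,0],[0,0,0],[0,0,0]],"grip":[0,0,0,0,0]}'
python3 -m creep '{"translation":[[0.467,0.379,0],[0.467,0.379,0],[0.467,0.379,0],[0.467,0.379,0],[0.467,0.379,0]],"turn":[[0,0,0],[0,0,0],[0,0,0],[0,0,0],[0,0,0]],"grip":[0,0,0,0,0]}'
python3 -c "from h import *;st()"
```

```text
time_s: 1.98
tool_pos: [0.2782, -0.42, 0.3967]
tool_rot: [180.0, 0.0, 99.1]
force: [0.8, -0.6, 0.9]
grip_width: 0.0006
grasp_force: 0.0
time_s: 2.6
tool_pos: [0.3975, -0.2112, 0.3968]
tool_rot: [180.0, 0.0, 99.1]
force: [0.9, -0.9, 0.0]
grip_width: 0.0007
grasp_force: 0.0
t 2.60 file xyz mm [-151.1 -185.5  396.8] rot [180.    0.   99.1] F [ 0.9 -0.9  0. ] q [ 65.  -7. -35.  87.  -4.  99.  38.] g 0.001
```

```bash
python3 -m creep '{"translation":[[0.467,0.379,0],[0.467,0.379,0],[0.467,0.379,0],[0.467,0.379,0],[0.45,0.373,0]],"turn":[[0,0,0],[0,0,0],[0,0,0],[0,0,0],[0,0,0]],"grip":[0,0,0,0,0]}'
python3 -m creep '{"translation":[[0,0,0.6],[0,0,0.6],[0,0,0.6],[0,0,0.6],[0,0,0]],"turn":[[0,0,0],[0,0,0],[0,0,0],[0,0,0],[0,0,0]],"grip":[0,0,0,0,0]}'
python3 - <<'E'
from h import *
st()
c=env.read_camera("scene"); cv2.imwrite("pics/s1.png",cv2.resize(c["frame"][80:260,160:400,::-1],None,fx=3,fy=3))
E
```

```text
time_s: 3.22
tool_pos: [0.5166, -0.0041, 0.397]
tool_rot: [180.0, 0.1, 99.1]
force: [0.6, 0.4, -0.2]
grip_width: 0.0
grasp_force: 0.0
time_s: 3.85
tool_pos: [0.5133, -0.0056, 0.2018]
tool_rot: [-179.6, -0.1, 99.2]
force: [0.4, -0.1, 1.3]
grip_width: 0.0008
grasp_force: 0.0
t 3.85 file xyz mm [ -3.9  -0.9 201.8] rot [-1.796e+02 -1.000e-01  9.920e+01] F [ 0.4 -0.1  1.3] q [ 50.   6. -55. 100.   5.  77.   3.] g 0.001
```

View pics/s1.png

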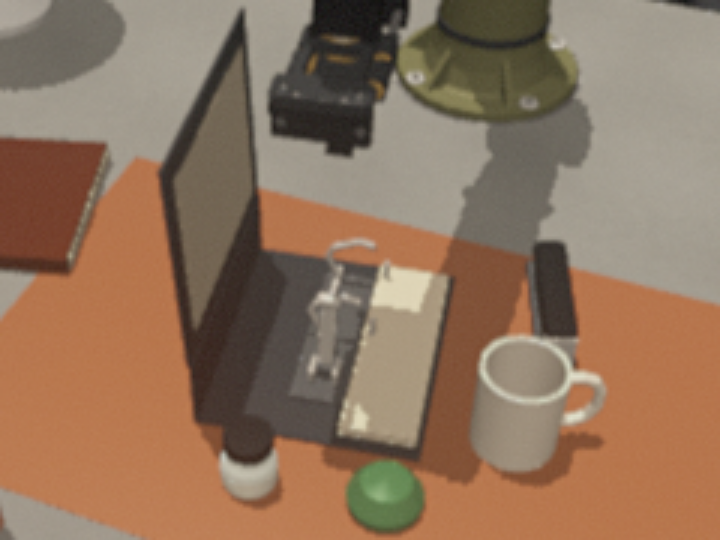

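The file and objects are undisturbed. The gripper at (320,110) of the crop is clear of the cover. Next I'll descend behind the lever.

```bash
python3 -m creep '{"translation":[[0,0,0.4],[0,0,0.4],[0,0,0.4],[0,0,0.3],[0,0,0]],"turn":[[0,0,0],[0,0,0],[0,0,0],[0,0,0],[0,0,0]],"grip":[0,0,0,0,0]}'
python3 - <<'E'
from h import *
st()
c=env.read_camera("scene"); cv2.imwrite("pics/s2.png",cv2.resize(c["frame"][80:260,160:400,::-1],None,fx=3,fy=3))
E
```

```text
time_s: 4.53
tool_pos: [0.5168, -0.0055, 0.0857]
tool_rot: [180.0, -0.0, 99.2]
force: [0.6, 0.9, 0.3]
grip_width: 0.0004
grasp_force: 0.0
t 4.53 file xyz mm [-0.4 -1.5 85.7] rot [180.   -0.   99.2] F [0.6 0.9 0.3] q [ 47.  13. -54. 108.  12.  64.  -3.] g 0.0
```

View pics/s2.png

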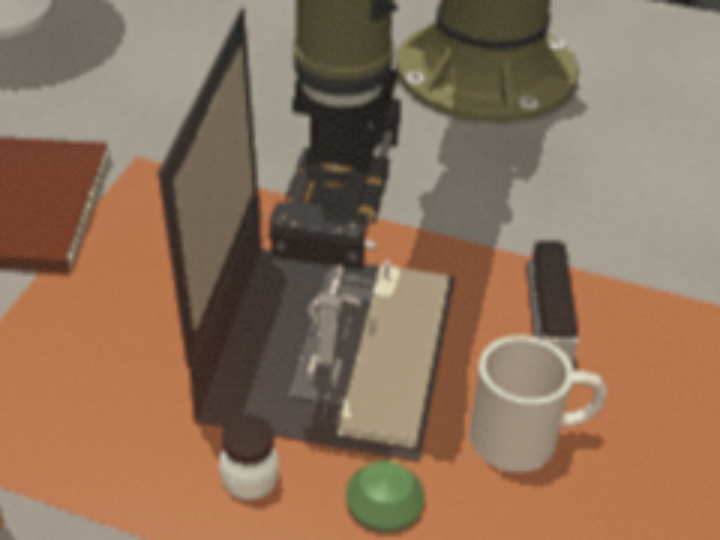

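```bash
python3 -m creep '{"translation":[[0.02,0,0.1],[0,0.125,0],[0,0.125,0],[0,0.125,0],[0,0.125,0.06]],"turn":[[0,0,0],[0,0,0],[0,0,0],[0,0,0],[0,0,0]],"grip":[0,0,0,0,0]}'
python3 -m creep '{"translation":[[0,0.125,0.06],[0,0.125,0.06],[0,0.1,0.06],[0,0.1,0.06],[0,0,0]],"turn":[[0,0,0],[0,0,0],[0,0,0],[0,0,0],[0,0,0]],"grip":[0,0,0,0,0]}'
python3 - <<'E'
from h import *
st()
c=env.read_camera("scene"); cv2.imwrite("pics/s3.png",cv2.resize(c["frame"][80:260,160:400,::-1],None,fx=3,fy=3))
E
```

```text
time_s: 5.2
tool_pos: [0.5567, 0.0028, 0.0722]
tool_rot: [179.9, 0.0, 99.3]
force: [-0.6, 0.6, 0.3]
grip_width: 0.0003
grasp_force: 0.0
time_s: 5.82
tool_pos: [0.591, 0.0087, 0.0523]
tool_rot: [-180.0, -0.0, 99.3]
force: [-0.0, -0.5, 0.3]
grip_width: 0.0004
grasp_force: 0.0
t 5.83 file xyz mm [75.1  0.7 52.3] rot [-180.    -0.    99.3] F [-0.  -0.5  0.3] q [ 37.  26. -50. 100.  21.  65. -10.] g 0.0
```

View pics/s3.png

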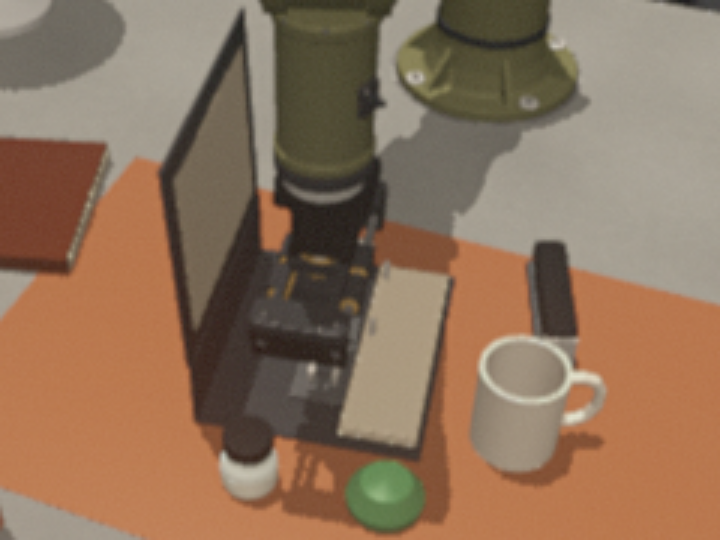

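The lever seems to have gone over (roll near (320,378)). I'll move on over its end and press down gently.

```bash
python3 -m creep '{"translation":[[0,0.18,0],[0,0.18,0],[0,0,0.15],[0,0,0.12],[0,0,0]],"turn":[[0,0,0],[0,0,0],[0,0,0],[0,0,0],[0,0,0]],"grip":[0,0,0,0,0]}'
python3 -m creep '{"translation":[[0,0,0.04],[0,0,0.04],[0,0,0.04],[0,0,0]],"turn":[[0,0,0],[0,0,0],[0,0,0],[0,0,0]],"grip":[0,0,0,0]}'
python3 -c "from h import *;st()"
```

```text
time_s: 6.5
tool_pos: [0.6179, 0.0129, 0.0296]
tool_rot: [-179.8, -0.0, 99.3]
force: [0.2, -0.3, -0.5]
grip_width: 0.0006
grasp_force: 0.0
time_s: 7.0
tool_pos: [0.6191, 0.013, 0.0214]
tool_rot: [-180.0, 0.0, 99.3]
force: [-0.6, -0.7, -0.4]
grip_width: 0.0004
grasp_force: 0.0
t 7.00 file xyz mm [103.5   0.4  21.4] rot [-180.     0.    99.3] F [-0.6 -0.7 -0.4] q [ 33.  31. -47.  97.  25.  63. -12.] g 0.0
```

```bash
python3 -m creep '{"translation":[[0,0,0.03],[0,0,0]],"turn":[[0,0,0],[0,0,0]],"grip":[0,0]}'
python3 -m creep '{"translation":[[0,0,0.03],[0,0,0]],"turn":[[0,0,0],[0,0,0]],"grip":[0,0]}'
```

```text
time_s: 7.25
tool_pos: [0.6192, 0.0131, 0.0191]
tool_rot: [-180.0, -0.0, 99.3]
force: [-0.8, 0.5, 0.5]
grip_width: 0.0005
grasp_force: 0.0
time_s: 7.5
tool_pos: [0.6192, 0.0131, 0.0166]
tool_rot: [-180.0, -0.0, 99.3]
force: [0.3, -0.4, 0.3]
grip_width: 0.0006
grasp_force: 0.0
```

```bash
python3 -m creep '{"translation":[[0,0,-0.4],[0,0,-0.6],[0,0,-0.6],[0,0,-0.6],[0,0,-0.6]],"turn":[[0,0,0],[0,0,0],[0,0,0],[0,0,0],[0,0,0]],"grip":[0,0,0,0,0]}'
python3 -m creep '{"translation":[[0,-0.6,0],[0,-0.6,0],[0,-0.6,0],[0,0,0]],"turn":[[0,0,0],[0,0,0],[0,0,0],[0,0,0]],"grip":[0,0,0,0]}'
python3 - <<'E'
from h import *
st()
c=env.read_camera("scene"); S=cloud(c); np.savez("scene1.npz",frame=c["frame"],W=S); cv2.imwrite("pics/s4.png",cv2.resize(c["frame"][130:250,200:360,::-1],None,fx=5,fy=5))
d=S[...,:2]-O; X=np.cos(A)*d[...,0]+np.sin(A)*d[...,1]; Y=-np.sin(A)*d[...,0]+np.cos(A)*d[...,1]
m=(X>.02)&(X<.14)&(abs(Y)<.012)&(S[...,2]>.008)&(S[...,2]<.12)
for lo in np.arange(.02,.14,.01):
    k=m&(X>=lo)&(X<lo+.01)
    if k.any(): print(lo.round(2),k.sum(),"z",S[k][:,2].min().round(4),S[k][:,2].max().round(4),"y",Y[k].min().round(3),Y[k].max().round(3))
E
```

```text
time_s: 8.12
tool_pos: [0.6192, 0.0131, 0.2425]
tool_rot: [180.0, 0.0, 99.3]
force: [0.4, 0.4, 0.3]
grip_width: 0.0003
grasp_force: 0.0
time_s: 8.62
tool_pos: [0.4748, -0.0114, 0.2413]
tool_rot: [-180.0, 0.4, 99.1]
force: [0.7, -0.2, 0.1]
grip_width: 0.0004
grasp_force: 0.0
t 8.62 file xyz mm [-42.8  -0.5 241.3] rot [-180.     0.4   99.1] F [ 0.7 -0.2  0.1] q [ 55.  -4. -54. 101.  -3.  81.  11.] g 0.0
0.02 15 z 0.0081 0.094 y -0.009 0.011
0.03 96 z 0.0187 0.0938 y -0.012 0.011
0.04 62 z 0.0083 0.0511 y -0.011 0.012
0.05 21 z 0.0081 0.0212 y -0.012 0.012
0.06 20 z 0.0081 0.0104 y -0.012 0.011
0.07 6 z 0.0082 0.0099 y -0.01 0.01
```

View pics/s4.png

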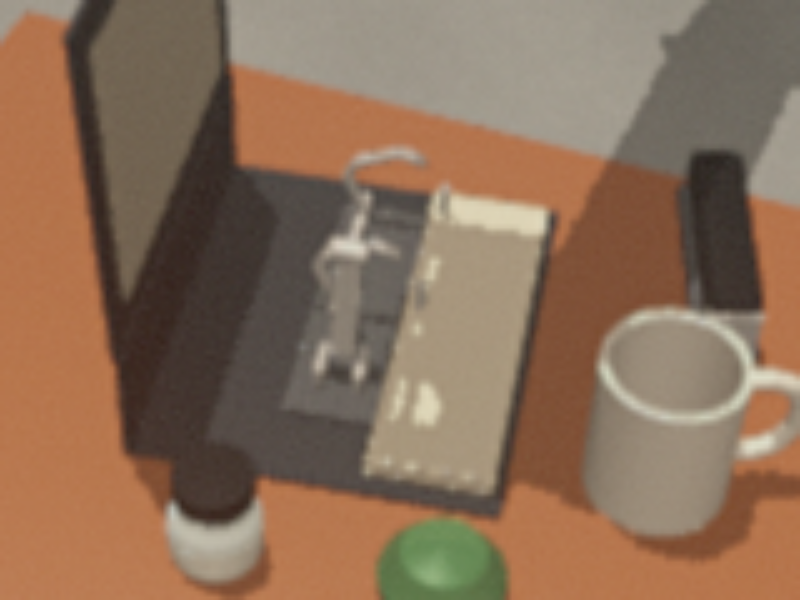

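The lever is still standing (roll at (345,240) of the crop), so the finger missed it. I'll check where the fingertip really is against the reported TCP.

Run:
```python
from h import *
c=env.read_camera("scene"); S=cloud(c); o=env.get_obs(); p=o["tool_pos"]; print(p)
R=np.array(c["rvec"],float)
for q in(p,[.5168,-.0055,.0857],[.591,.0087,.0523],[.61,0,.155]): print(q,cv2.projectPoints(np.array([q],float),R,np.array(c["tvec"],float),c["K"],None)[0].ravel().round(1))
m=(np.linalg.norm(S[...,:2]-p[:2],axis=-1)<.15)&(S[...,2]>.18)&(S[...,1]>-.08)
for lo in np.arange(.18,.40,.01):
    k=m&(S[...,2]>=lo)&(S[...,2]<lo+.01)
    if k.any(): Q=S[k]; print(round(lo,2),k.sum(),Q.min(0).round(3),Q.max(0).round(3))
w=env.read_camera("wrist"); W=cloud(w); im=w["frame"].copy(); uv=cv2.projectPoints(np.array([p]),np.array(w["rvec"],float),np.array(w["tvec"],float),w["K"],None)[0].ravel(); print("wrist uv",uv)
cv2.imwrite("pics/w5.png",np.hstack([im[...,::-1][::1],cv2.resize(c["frame"][60:204,190:286,::-1],(256,384))]))
```

```text
[ 0.47756213 -0.0106003   0.24140974]
[ 0.47756213 -0.0106003   0.24140974] [276.3 116.7]
[0.5168, -0.0055, 0.0857] [271.1 173.1]
[0.591, 0.0087, 0.0523] [265.8 201.5]
[0.61, 0, 0.155] [260.2 176.8]
0.26 5 [ 0.484 -0.019  0.267] [0.487 0.    0.27 ]
0.27 40 [ 0.471 -0.02   0.27 ] [0.49  0.003 0.28 ]
0.28 25 [ 0.483 -0.018  0.28 ] [0.49  0.004 0.288]
0.33 44 [ 0.393 -0.028  0.336] [0.57 0.04 0.34]
0.34 164 [ 0.388 -0.03   0.34 ] [0.569 0.041 0.35 ]
0.35 217 [ 0.391 -0.05   0.35 ] [0.569 0.041 0.36 ]
0.36 304 [ 0.38  -0.049  0.36 ] [0.575 0.043 0.37 ]
0.37 483 [ 0.379 -0.034  0.37 ] [0.579 0.042 0.38 ]
0.38 292 [ 0.383 -0.032  0.38 ] [0.576 0.04  0.39 ]
0.39 111 [ 0.435 -0.029  0.39 ] [0.5   0.019 0.4  ]
0.4 112 [ 0.438 -0.027  0.4  ] [0.499 0.018 0.41 ]
wrist uv [257.99401715 222.38260444]
```

View pics/w5.png

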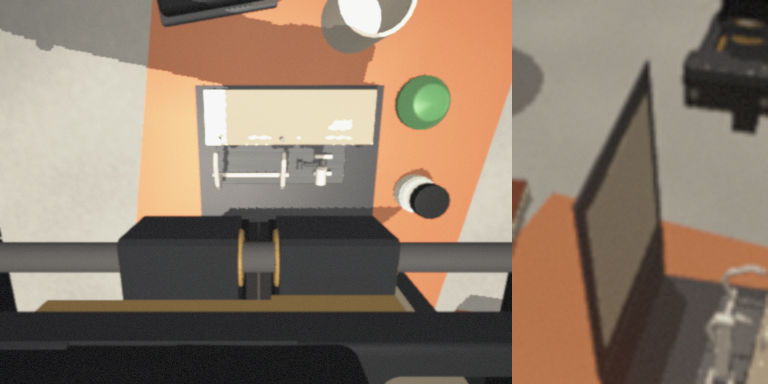

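The real fingertip is about 24 mm above the reported TCP: its lowest visible points are at z 0.266 while 0.241 is reported. The shut tips measure about 20 mm square. The first pass therefore went over the roll. I'll repeat it 24 mm lower.

```bash
python3 -m creep '{"translation":[[0,0.29,0],[0,0.27,0],[0,0,0.6],[0,0,0.6],[0,0,0.6]],"turn":[[0,0,0],[0,0,0],[0,0,0],[0,0,0],[0,0,0]],"grip":[0,0,0,0,0]}'
python3 -m creep '{"translation":[[0,0,0.3],[0,0,0.15],[0,0,0.1],[0,0,0]],"turn":[[0,0,0],[0,0,0],[0,0,0],[0,0,0]],"grip":[0,0,0,0]}'
python3 -c "from h import *;st()"
python3 -m creep '{"translation":[[0,0.125,0],[0,0.125,0],[0,0.125,0]],"turn":[[0,0,0],[0,0,0],[0,0,0]],"grip":[0,0,0]}'
python3 -c "from h import *;st()"
```

```text
time_s: 9.4
tool_pos: [0.5226, -0.0017, 0.0947]
tool_rot: [180.0, -0.2, 99.4]
force: [-0.0, -0.3, 0.2]
grip_width: 0.0003
grasp_force: 0.0
time_s: 9.9
tool_pos: [0.522, -0.0026, 0.0529]
tool_rot: [180.0, -0.0, 99.3]
force: [0.7, -0.2, 0.3]
grip_width: 0.0004
grasp_force: 0.0
t 9.90 file xyz mm [ 5.1  0.6 52.9] rot [180.   -0.   99.3] F [ 0.7 -0.2  0.3] q [ 46.  17. -55. 109.  16.  61.  -6.] g 0.0
time_s: 10.28
tool_pos: [0.552, 0.0018, 0.0533]
tool_rot: [180.0, 0.0, 99.3]
force: [-2.0, -0.1, 2.1]
grip_width: 0.0003
grasp_force: 1.2
t 10.28 file xyz mm [35.4  0.1 53.3] rot [180.    0.   99.3] F [-2.  -0.1  2.1] q [ 43.  21. -53. 105.  19.  63.  -9.] g 0.0
```

Contact this time, at about -2 N. I'll continue along the arc.

```bash
python3 -m creep '{"translation":[[0,0.125,0.04],[0,0.125,0.05],[0,0.125,0.07],[0,0.125,0.1],[0,0.125,0.15]],"turn":[[0,0,0],[0,0,0],[0,0,0],[0,0,0],[0,0,0]],"grip":[0,0,0,0,0]}'
python3 -m creep '{"translation":[[0,0.125,0.1],[0,0.1,0.1],[0,0,0.15],[0,0,0.15],[0,0,0]],"turn":[[0,0,0],[0,0,0],[0,0,0],[0,0,0],[0,0,0]],"grip":[0,0,0,0,0]}'
python3 - <<'E'
from h import *
st()
c=env.read_camera("scene"); S=cloud(c)
d=S[...,:2]-O; X=np.cos(A)*d[...,0]+np.sin(A)*d[...,1]; Y=-np.sin(A)*d[...,0]+np.cos(A)*d[...,1]
m=(X>.02)&(X<.14)&(abs(Y)<.012)&(S[...,2]>.008)&(S[...,2]<.12)
for lo in np.arange(.02,.14,.01):
    k=m&(X>=lo)&(X<lo+.01)
    if k.any(): print(lo.round(2),k.sum(),"z",S[k][:,2].min().round(4),S[k][:,2].max().round(4))
E
```

```text
time_s: 10.9
tool_pos: [0.6014, 0.0102, 0.0193]
tool_rot: [180.0, 0.0, 99.3]
force: [0.1, 0.1, -0.5]
grip_width: 0.0007
grasp_force: 0.0
time_s: 11.52
tool_pos: [0.6199, 0.0132, -0.0078]
tool_rot: [-180.0, 0.4, 99.3]
force: [-30.5, -5.7, 75.6]
grip_width: 0.0007
grasp_force: 40.0
t 11.53 file xyz mm [104.3   0.5  -7.8] rot [-180.     0.4   99.3] F [-30.5  -5.7  75.6] q [ 33.  33. -48.  98.  28.  61. -15.] g 0.001
0.12 26 z 0.1101 0.1161
0.13 73 z 0.0929 0.114
```

Pressed too hard at 75 N, so I'm backing off at once.

```bash
python3 -m creep '{"translation":[[0,0,-0.2],[0,0,-0.4],[0,0,-0.6],[0,0,-0.6],[0,0,-0.6]],"turn":[[0,0,0],[0,0,0],[0,0,0],[0,0,0],[0,0,0]],"grip":[0,0,0,0,0]}'
python3 -m creep '{"translation":[[0,-0.6,-0.5],[0,-0.6,-0.5],[0,-0.6,0],[0,-0.6,0],[0,0,0]],"turn":[[0,0,0],[0,0,0],[0,0,0],[0,0,0],[0,0,0]],"grip":[0,0,0,0,0]}'
python3 - <<'E'
from h import *
st()
c=env.read_camera("scene"); S=cloud(c); np.savez("scene2.npz",frame=c["frame"],W=S); cv2.imwrite("pics/s6.png",cv2.resize(c["frame"][80:260,180:400,::-1],None,fx=3,fy=3))
d=S[...,:2]-O; X=np.cos(A)*d[...,0]+np.sin(A)*d[...,1]; Y=-np.sin(A)*d[...,0]+np.cos(A)*d[...,1]
m=(X>.02)&(X<.14)&(abs(Y)<.012)&(S[...,2]>.008)&(S[...,2]<.12)
for lo in np.arange(.02,.14,.01):
    k=m&(X>=lo)&(X<lo+.01)
    if k.any(): print(lo.round(2),k.sum(),"z",S[k][:,2].min().round(4),S[k][:,2].max().round(4))
S0=cloud(dict(np.load("scene0.npz")))
for Q in(S0,S):
    P=Q[(abs(Q[...,0]-.5)<.2)&(abs(Q[...,1]+.1)<.06)&(Q[...,2]>.12)&(Q[...,2]<.27)]
    for _ in range(4):
        c0=P.mean(0); n=np.linalg.svd(P-c0,full_matrices=False)[2][2]; e=abs((P-c0)@n); P=P[e<.004]
    print(c0.round(4),n.round(4),P.min(0).round(3),P.max(0).round(3))
E
```

```text
time_s: 12.2
tool_pos: [0.618, 0.0128, 0.1733]
tool_rot: [-180.0, 0.0, 99.3]
force: [0.2, -0.6, -0.0]
grip_width: 0.0
grasp_force: 0.0
time_s: 12.82
tool_pos: [0.4264, -0.0195, 0.2526]
tool_rot: [-180.0, 0.5, 99.1]
force: [0.3, 0.9, 0.4]
grip_width: 0.0006
grasp_force: 0.0
t 12.82 file xyz mm [-91.9  -0.8 252.6] rot [-180.     0.5   99.1] F [0.3 0.9 0.4] q [ 61. -15. -52. 106. -11.  83.  21.] g 0.001
0.02 11 z 0.0081 0.0245
0.03 8 z 0.0125 0.0279
0.04 27 z 0.0087 0.0288
0.05 28 z 0.008 0.0242
0.06 21 z 0.0082 0.0215
0.07 16 z 0.0084 0.0216
0.08 15 z 0.0187 0.0223
0.09 15 z 0.0083 0.0221
0.1 14 z 0.0196 0.0222
0.11 21 z 0.0212 0.0283
0.12 14 z 0.0162 0.0271
[ 0.5509 -0.1063  0.1995] [-0.1593  0.9863  0.0418] [ 0.413 -0.131  0.12 ] [ 0.656 -0.086  0.27 ]
[ 0.5508 -0.1063  0.1993] [-0.1592  0.9863  0.042 ] [ 0.414 -0.132  0.12 ] [ 0.656 -0.086  0.27 ]
```

View pics/s6.png

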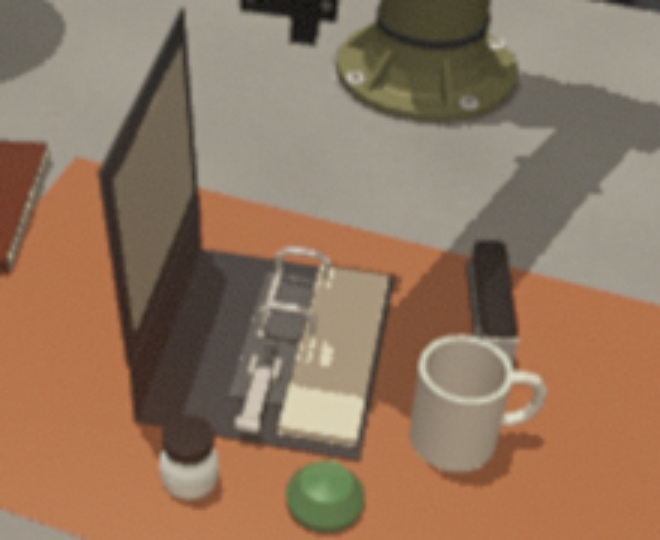

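Lever flat and locked: its blade runs along (258,395) with the roll near (248,425). Both arches are shut, and the cover plane shows the file has not moved. Next I'll go over the cover to its outer side.

```bash
python3 -m creep '{"translation":[[0,0.35,-0.4],[0,0.4,-0.45],[-0.62,0.15,0],[-0.62,0.15,0],[-0.62,0.1,0]],"turn":[[0,0,0],[0,0,0],[0,0,0],[0,0,0],[0,0,0]],"grip":[0,0,0,0,0]}'
python3 -m creep '{"translation":[[0,0,0],[0,0,0]],"turn":[[0,0,0],[0,0,0]],"grip":[0,0]}'
python3 -c "from h import *;st()"
```

```text
time_s: 13.5
tool_pos: [0.5457, -0.1514, 0.3187]
tool_rot: [180.0, -0.2, 99.4]
force: [0.8, 0.2, 0.5]
grip_width: 0.0006
grasp_force: 0.0
time_s: 13.75
tool_pos: [0.5444, -0.1491, 0.3189]
tool_rot: [180.0, -0.2, 99.4]
force: [-0.2, -0.3, -0.7]
grip_width: 0.0004
grasp_force: 0.0
t 13.75 file xyz mm [   3.9 -147.6  318.9] rot [180.   -0.2  99.4] F [-0.2 -0.3 -0.7] q [ 62.  13. -58.  82.  10.  91.  14.] g 0.0
```

```bash
python3 -m creep '{"translation":[[0,-0.05,0.5],[0,0,0.4],[0,0,0.16],[0,0,0]],"turn":[[0,0,0],[0,0,0],[0,0,0],[0,0,0]],"grip":[0,0,0,0]}'
python3 -c "from h import *;st()"
python3 -m creep '{"translation":[[0.15,0,0],[0.145,0,0],[0.12,0,0],[0.13,0,0.01],[0.13,0,0.01]],"turn":[[0,0,0],[0,0,0],[0,0,0],[0,0,0],[0,0,0]],"grip":[0,0,0,0,0]}'
python3 -m creep '{"translation":[[0.12,0,0.01],[0.196,0,0.045],[0.195,0,0.05],[0,0,0]],"turn":[[0,0,0],[0,0,0],[0,0,0],[0,0,0]],"grip":[0,0,0,0]}'
python3 - <<'E'
from h import *
st()
S=cloud(env.read_camera("top")); d=S[...,:2]-O; Y=-np.sin(A)*d[...,0]+np.cos(A)*d[...,1]; X=np.cos(A)*d[...,0]+np.sin(A)*d[...,1]
m=(X>.05)&(X<.11)&(Y>-.15)&(Y<.13)&(S[...,2]>.085)
z=S[m][:,2]; y=Y[m]; print(m.sum(), [(round(float(y[k].mean())*1e3),round(float(z[k].mean())*1e3)) for lo in np.arange(.08,.3,.03) if (k:=(z>=lo)&(z<lo+.03)).any()])
E
```

```text
time_s: 14.25
tool_pos: [0.5396, -0.1497, 0.2352]
tool_rot: [-180.0, -0.0, 99.4]
force: [0.2, 0.7, -0.4]
grip_width: 0.0005
grasp_force: 0.0
t 14.25 file xyz mm [  -1.  -147.5  235.2] rot [-180.    -0.    99.4] F [ 0.2  0.7 -0.4] q [ 63.  13. -57.  91.  11.  82.  14.] g 0.001
time_s: 14.88
tool_pos: [0.531, -0.0969, 0.2339]
tool_rot: [180.0, 0.0, 99.3]
force: [0.1, -1.5, 1.3]
grip_width: 0.0003
grasp_force: 0.8
time_s: 15.38
tool_pos: [0.5234, -0.0547, 0.2247]
tool_rot: [-179.9, -0.0, 99.5]
force: [0.4, -0.8, 0.1]
grip_width: 0.0005
grasp_force: 0.0
t 15.38 file xyz mm [ -1.8 -51.  224.7] rot [-179.9   -0.    99.5] F [ 0.4 -0.8  0.1] q [ 60.   8. -61.  97.   7.  80.   7.] g 0.001
627 [(-96, 95), (-90, 112), (-69, 166), (-61, 184), (-49, 215), (-37, 247), (-29, 265)]
```

The cover is following, at about 69°. Continuing along the arc.

```bash
python3 -m creep '{"translation":[[0.184,0,0.08],[0.184,0,0.082],[0.168,0,0.11],[0.168,0,0.114]],"turn":[[0,0,0],[0,0,0],[0,0,0],[0,0,0]],"grip":[0,0,0,0]}'
python3 -c "from h import *;st()"
python3 -m creep '{"translation":[[0.146,0,0.138],[0.145,0,0.14],[0.12,0,0.16],[0.12,0,0.165],[0,0,0]],"turn":[[0,0,0],[0,0,0],[0,0,0],[0,0,0],[0,0,0]],"grip":[0,0,0,0,0]}'
python3 -c "from h import *;st()"
```

```text
time_s: 15.92
tool_pos: [0.5148, -0.0004, 0.1936]
tool_rot: [-180.0, 0.0, 99.3]
force: [0.2, -0.9, -0.2]
grip_width: 0.0006
grasp_force: 0.5
t 15.93 file xyz mm [ -1.6   3.9 193.6] rot [-180.     0.    99.3] F [ 0.2 -0.9 -0.2] q [ 56.   7. -63. 101.   7.  76.   1.] g 0.001
time_s: 16.55
tool_pos: [0.5072, 0.0415, 0.1448]
tool_rot: [-179.9, -0.1, 99.4]
force: [-0.4, -0.1, 0.1]
grip_width: 0.0005
grasp_force: 0.0
t 16.55 file xyz mm [ -2.4  46.5 144.8] rot [-1.799e+02 -1.000e-01  9.940e+01] F [-0.4 -0.1  0.1] q [ 52.  10. -64. 105.   9.  71.  -5.] g 0.0
```

Continue down to about 3° and then press in small steps.

```bash
python3 -m creep '{"translation":[[0.085,0,0.16],[0.088,0,0.175],[0.057,0,0.19],[0.057,0,0.195],[0,0,0]],"turn":[[0,0,0],[0,0,0],[0,0,0],[0,0,0],[0,0,0]],"grip":[0,0,0,0,0]}'
python3 -c "from h import *;st()"
python3 -m creep '{"translation":[[0.03,0,0.15],[0.015,0,0.1],[0,0,0.05],[0,0,0]],"turn":[[0,0,0],[0,0,0],[0,0,0],[0,0,0]],"grip":[0,0,0,0]}'
python3 - <<'E'
from h import *
st()
S=cloud(env.read_camera("top")); d=S[...,:2]-O; Y=-np.sin(A)*d[...,0]+np.cos(A)*d[...,1]; X=np.cos(A)*d[...,0]+np.sin(A)*d[...,1]
m=(X>.05)&(X<.11)&(Y>-.11)&(Y<.12)&(S[...,2]>.04)&(S[...,2]<.12)
z=S[m][:,2]; y=Y[m]; print(m.sum(), [(round(float(lo),2),round(float(np.median(z[k]))*1e3,1)) for lo in np.arange(-.11,.12,.03) if (k:=(y>=lo)&(y<lo+.03)).any()])
E
```

```text
time_s: 17.18
tool_pos: [0.5031, 0.0635, 0.0868]
tool_rot: [-179.8, -0.1, 99.4]
force: [-0.5, 1.3, 0.1]
grip_width: 0.0005
grasp_force: 0.0
t 17.18 file xyz mm [-3.  68.8 86.8] rot [-1.798e+02 -1.000e-01  9.940e+01] F [-0.5  1.3  0.1] q [ 47.  15. -63. 109.  14.  65. -12.] g 0.001
time_s: 17.68
tool_pos: [0.5038, 0.0666, 0.0642]
tool_rot: [-180.0, -0.0, 99.3]
force: [0.0, -0.1, -0.6]
grip_width: 0.0001
grasp_force: 0.0
t 17.68 file xyz mm [-1.8 71.8 64.2] rot [-180.    -0.    99.3] F [ 0.  -0.1 -0.6] q [ 45.  17. -62. 110.  16.  63. -14.] g 0.0
1111 [(-0.11, 78.6), (-0.08, 80.1), (-0.05, 81.8), (-0.02, 83.4), (0.01, 84.7), (0.04, 86.6), (0.07, 86.9), (0.1, 88.9)]
```

```bash
python3 -m creep '{"translation":[[0,0,0.05],[0,0,0.04],[0,0,0]],"turn":[[0,0,0],[0,0,0],[0,0,0]],"grip":[0,0,0]}'
python3 -m creep '{"translation":[[0,0,0.02],[0,0,0]],"turn":[[0,0,0],[0,0,0]],"grip":[0,0]}'
```

```text
time_s: 18.1
tool_pos: [0.5038, 0.0665, 0.057]
tool_rot: [-180.0, 0.0, 99.3]
force: [0.1, -0.1, -0.1]
grip_width: 0.0003
grasp_force: 0.0
time_s: 18.35
tool_pos: [0.5039, 0.0666, 0.0556]
tool_rot: [-180.0, 0.0, 99.3]
force: [0.2, -0.0, 0.2]
grip_width: 0.0007
grasp_force: 0.0
```

```bash
python3 -m creep '{"translation":[[0,0,0.015],[0,0,0]],"turn":[[0,0,0],[0,0,0]],"grip":[0,0]}' | grep -E "pos|^force"
python3 -m creep '{"translation":[[0,0,0.01],[0,0,0]],"turn":[[0,0,0],[0,0,0]],"grip":[0,0]}' | grep -E "pos|^force"
python3 -m creep '{"translation":[[0,0,0.01],[0,0,0]],"turn":[[0,0,0],[0,0,0]],"grip":[0,0]}' | grep -E "pos|^force"
```

```text
tool_pos: [0.504, 0.0665, 0.0544]
force: [-0.4, 0.1, 0.2]
tool_pos: [0.504, 0.0666, 0.0538]
force: [-0.7, 0.1, 1.7]
tool_pos: [0.504, 0.0666, 0.0537]
force: [-3.3, -0.3, 8.2]
```

Hard stop with the force rising: the cover is shut. I'll press a little more, then lift away and check.

```bash
python3 -m creep '{"translation":[[0,0,0.01],[0,0,0]],"turn":[[0,0,0],[0,0,0]],"grip":[0,0]}' | grep -E "pos|^force"
python3 -m creep '{"translation":[[0,0,-0.15],[0,0,-0.4],[0,0,-0.6],[0,0,-0.6],[0,0,-0.6]],"turn":[[0,0,0],[0,0,0],[0,0,0],[0,0,0],[0,0,0]],"grip":[0,0,0,0,0]}'| grep -E "pos|^force"
python3 -m creep '{"translation":[[-0.3,0,0],[-0.3,0,0],[0,0,0],[0,0,0]],"turn":[[0,0,0],[0,0,0],[0,0,0],[0,0,0]],"grip":[0,0,0,0]}'| grep -E "pos|^force"
python3 - <<'E'
from h import *
st()
for n in("top","scene"):
    c=env.read_camera(n); S=cloud(c); d=S[...,:2]-O; Y=-np.sin(A)*d[...,0]+np.cos(A)*d[...,1]; X=np.cos(A)*d[...,0]+np.sin(A)*d[...,1]
    m=(abs(X)<.14)&(Y>-.12)&(Y<.12)&(S[...,2]>.06)&(S[...,2]<.1)
    z=S[m][:,2]; y=Y[m]; print(n,m.sum(),"X",X[m].min().round(3),X[m].max().round(3),"Y",y.min().round(3),y.max().round(3),[(round(float(lo),2),round(float(np.median(z[k]))*1e3,1)) for lo in np.arange(-.11,.12,.03) if (k:=(y>=lo)&(y<lo+.03)).any()])
cv2.imwrite("pics/s7.png",c["frame"][...,::-1])
E
```

```text
tool_pos: [0.5041, 0.0666, 0.0536]
force: [-5.1, 0.1, 14.6]
tool_pos: [0.5039, 0.0668, 0.2418]
force: [0.8, -0.2, -0.0]
tool_pos: [0.5115, 0.0206, 0.2401]
force: [-0.3, 0.3, 0.2]
t 20.48 file xyz mm [ -1.5  25.2 240.1] rot [-180.    -0.    99.4] F [-0.3  0.3  0.2] q [ 57.   5. -64.  97.   4.  81.   1.] g 0.0
top 3031 X -0.12 0.12 Y -0.103 0.104 [(-0.11, 78.4), (-0.08, 78.1), (-0.05, 78.3), (-0.02, 78.3), (0.01, 77.5), (0.04, 77.8), (0.07, 79.1), (0.1, 77.7)]
scene 4727 X -0.122 0.123 Y -0.104 0.102 [(-0.11, 78.9), (-0.08, 79.0), (-0.05, 78.9), (-0.02, 79.0), (0.01, 79.1), (0.04, 78.9), (0.07, 79.0), (0.1, 79.0)]
```

View pics/s7.png

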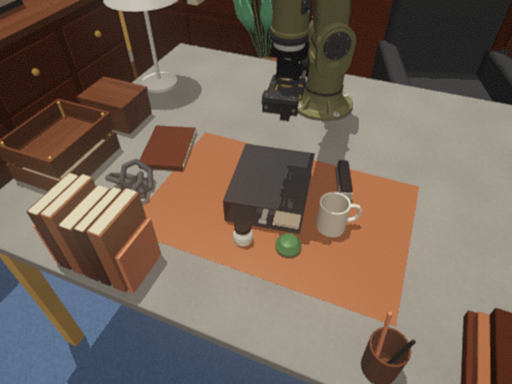

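The cover is level at 79 mm over its whole area, around (270,185). The file is where it was, the bystanders at (243,235), (288,245), (335,213) and (344,176) are unmoved, and the arm is clear.

```bash
python3 -c "from cell import env;print(env.sign_off())"
```

```text
the job is handed in; nothing more can be done
None
```

The job is handed in at about 20 s: the lever is flat and locked with the arches shut, the cover is pressed fully shut (level at 79 mm), and nothing else was moved; a first pass missed the lever, and the second briefly pressed its end with about 75 N at the wrist.

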